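Reverse the stirrer tray in its wooden sleeve

ROBOT

A 6-joint arm with a two-finger parallel gripper is mounted at the origin on the work surface; the furniture and walls round the work are solid. World frame = base frame: x ahead of the robot, y to its left, z up, the work surface at z = 0. Lengths are in m, angles in rad, forces in N, time in s.
With the tool pointing down it reaches from about 0.3 to 0.875 m from the base axis. Payload 6.4 kg.
Tool frame: the origin (TCP) lies between the finger pads; the fingertips stand 19 mm ahead of it and the grasp point (between the pads) is the TCP (ctrl.tips_ahead is the z of the fingertips in the tool frame, in m); z points along the fingers, y is the line along which they close (so a half turn about z gives the same grasp; the last joint's range is limited). The gripper opens to 85 mm and grips with 20 to 120 N. Pads are 22 mm wide; open, the fingers measure 114 mm over their backs; the gripper's body (76 mm by 85 mm) begins 54 mm behind the grasp point. The pads swing forward as they close: fully open they stand 13 mm farther back than shut.
Start: joints at [1.054, 0.181, 1.607, -0, 1.354, -0.206], TCP at [0.176, 0.547, 0.25] pointing down, gripper open.
Joint ranges: [-2.99, 2.99], [-0.89, 2.07], [0.3, 2.58], [-1.14, 4.28], [0, 2.63], [-3.12, 3.12]. Speed limits (rad/s): [2.57, 2.57, 3.01, 3.14, 3.14, 3.14].

INTERFACE

Orientations are given as a unit quaternion [w, x, y, z].
In Python, from bench import readout, vision, ctrl gives the robot as it stands.
- The arm moves only by the tool play_rows, never from a script. Its arguments are lists of equal length, an entry for each row: "xyz": the shift along the tool's x, y, z in mm, a list of three; "rot": the turn, a rotation vector about the tool's x, y, z in rad, a list of three; "grip": the opening, from 0 (shut) to 1 (fully open). In form: {"xyz": [[x, y, z], ...], "rot": [[rx, ry, rz], ...], "grip": [grip, ...]}. A call has exactly 10 rows; each row is the pose to reach, as a shift and turn from the pose commanded when the call began, along the tool's axes at that moment; what a row does not reach only later rows make up. A row lasts 1/8 s, in which the tool goes at most 62.5 mm and 10.7 degrees, less where a joint would pass 70% of its speed; a pose out of reach is approached as far as the arm can. A call with a gripper value outside its range is refused whole. The fingers move at their own pace and stop on an object; the grip force is fixed at half the most. Time passes only in rows, so rows that repeat a pose let the fingers close, or fill a call up. It gives the time, the measured TCP pose, the force, the opening and the grip force at its end, in the units of the state.
- readout.get_obs(): the state, without advancing time (a new reading comes with each control period).
- vision.camera(name): name is "scene" or "top"; returns a dict with "color" (400x640x3 uint8, red, green, blue), "depth" (400x640 float32, m along the optical axis (not along the pixel's ray), 0 where there is no reading), "camera_matrix" (3x3 intrinsics, pixels), "extrinsics" (4x4, takes a point from camera to world coordinates). Camera axes: x right, y down, z forward; pixel columns grow to the right and rows downward; lengths in m; the calibration is good to about 2 mm. A picture is of the moment at which its call begins.
- ctrl.hand_in(): hands the job in; it is judged then, once.
The state is a dict: "time_s": time; "q": joint angles; "dq": joint speeds; "joint_efforts": joint torques, N m; "eef_pos": TCP position; "eef_rot": TCP orientation; "wrist_force": force on the tool from outside, world axes, zero at the start; "torque": the same for the moment, N m; "opening": opening from 0.0 (shut) to 1.0 (fully open); "grasp_force": force on a finger pad.
Only numpy, scipy, OpenCV 4.12 (cv2) and the standard library are available. Lean on these libraries where they do the work, as an engineer would, in place of code of your own. Each camera call takes 0.05 s, during which the arm holds its last target. There are 200 camera calls.

TASK

The tray of wooden stirrers has been put into its sleeve the wrong way round, with its plain closed end sticking out. Slide the tray right out, turn it end for end, and slide it back in until it is fully home, so that the scooped end sticks out and people can take a stirrer. Keep the tray level and the right way up all the while, and leave the jug, the mug and the jar as they stand.

Things in the scene. Friction and masses are not known exactly. Their poses are not given: they have to be found in the camera images.
- sleeve_mouth (a point): Middle of the lower edge of the sleeve's mouth, at the level of the sleeve's inner floor, 25 mm above the counter. +x points into the sleeve along its length, -x straight out of the mouth (roughly to the robot), z up. Inside the sleeve: 110 mm deep from here to the closed back wall, 55 mm wide, 40 mm high. Flared lips at the sides and top reach 9 mm in front of the mouth and 10 mm outside the inner width.
- sleeve: Rectangular wooden sleeve with a window in its top, walls 5 mm, on a dark block 85 mm wide fixed to the counter; top 70 mm above the counter. Origin on the counter under the sleeve's middle, 55 mm behind the mouth; axes as at the mouth. In front of the mouth a narrow tongue (34 mm wide, 45 mm long, top level with the sleeve floor) carries the tray where it sticks out.
- tray_center (a point): Centre (half-way along, across and up) of the loose stirrer tray, an open aluminium box 165 mm long (x), 50 mm wide (y), 34 mm high (z), holding wooden stirrers fixed inside. +x points to the scooped end, -x to the plain closed end. It starts in the sleeve, closed end out by 57 to 69 mm. Fully home, this point is 27.5 mm inside the mouth and 55 mm of tray sticks out.
- tray: The same tray, 0.11 to 0.23 kg; origin at the centre of its underside, axes as at its centre point. Both long sides are full height over the whole length and can be gripped across the 50 mm width, also close to an end. In the sleeve it has 2.5 mm of play at each side and 6 mm above, and slides easily.
- tray_scoop_end (a point): Middle of the tray's scooped end (half-way up), 82.5 mm from the tray's centre along its +x. The end wall there is cut down to a 9 mm high lip between two 10 mm wide cheeks; the closed end is a plain full wall. At the start this end is inside the sleeve.
- milk_jug: Steel milk jug, 103 x 69 x 92 mm, origin at the centre of its underside; a bystander on the counter.
- mug: White mug with handle, 78 x 112 x 102 mm, origin at the centre of its underside; a bystander.
- bean_jar: Glass jar with a closed lid, 81 mm across, 163 mm high, origin at the centre of its underside; a bystander.
Not all that is in view belongs to the job. Of the things shaped like the sleeve, the wooden one is meant.

How it is judged:
By the outcome, as a careful person would: the job done as asked, in the order asked, and still so for the second after the job is handed in, with the robot touching nothing.
It also fails if it takes over 70 s, if anything falls off the work surface, if the arm or the gripper's body presses on something with over 40 N, if the wrist force passes 120 N, or if a joint passes its speed limit or range.

## Working session

There is one attempt and no reset: what is moved stays moved. The work goes in short steps, Python scripts to look and compute and a tool call to move; the robot and the scene stay as the last step left them, time stands still between calls to the robot, and variables do not carry over. Pictures are saved under pics/ and viewed, at most 10 in all, crops included, and the job is handed in when it is done.

Besides the shell and the picture viewer there is one more tool, called after "Request:" as a command line: name --argument value ..., lists and objects as JSON in quotes. play_rows: Moves the arm, as the interface text tells. Its arguments: {"type":"object","properties":{"xyz":{"type":"array","items":{"type":"array","items":{"type":"number"}}},"rot":{"type":"array","items":{"type":"array","items":{"type":"number"}}},"grip":{"type":"array","items":{"type":"number"}}},"required":["xyz","rot","grip"]}

```bash
mkdir -p pics; python3 - <<'E'
from bench import readout, vision, ctrl
import cv2,numpy as np
o=readout.get_obs();print(o['eef_pos'],o['eef_rot'],o['opening'],ctrl.tips_ahead)
for n in("scene","top"):
    c=vision.camera(n);cv2.imwrite(f'pics/{n}0.png',c['color'][:,:,::-1]);np.savez(f'{n}0.npz',**c)
    print(n,c['camera_matrix'].round(1).tolist(),c['extrinsics'].round(3).tolist())
E
```

```text
[0.17555923 0.54699483 0.24937882] [-3.05145374e-04  1.54749078e-01  9.87953414e-01 -8.24958339e-04] 1.0000462861826143 0.019
scene [[503.6, 0.0, 326.8], [0.0, 503.6, 191.1], [0.0, 0.0, 1.0]] [[0.55, -0.664, 0.507, 0.03], [-0.835, -0.445, 0.323, -0.309], [0.011, -0.601, -0.799, 0.9], [0.0, 0.0, 0.0, 1.0]]
top [[480.1, 0.0, 322.8], [0.0, 480.1, 201.7], [0.0, 0.0, 1.0]] [[-0.013, -0.996, 0.091, 0.464], [-1.0, 0.011, -0.026, 0.043], [0.025, -0.092, -0.995, 1.288], [0.0, 0.0, 0.0, 1.0]]
```

View pics/scene0.png

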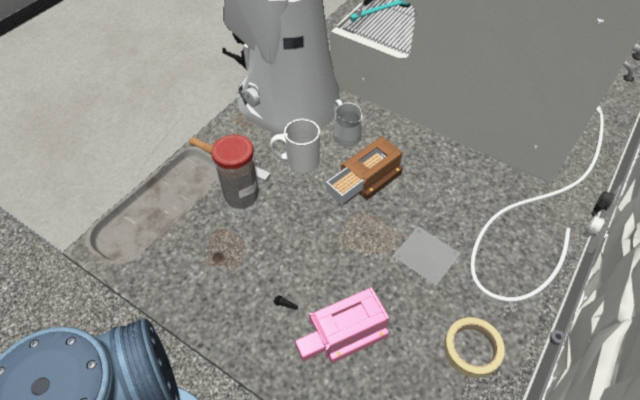

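View pics/top0.png

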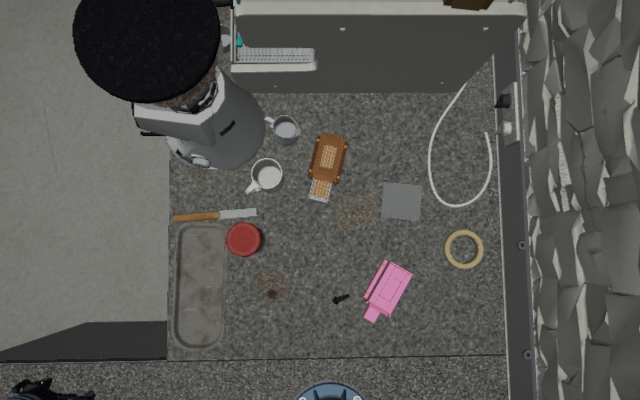

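The wooden sleeve is at about (328,158) in top, with the tray end out at (320,197). The mug is at (266,175), the jug at (286,130) and the jar at (243,239). The pink sleeve is a decoy.

```bash
cat > h.py <<'E'
import numpy as np,cv2
def cloud(c):
    K,E,d=c['camera_matrix'],c['extrinsics'],c['depth']
    v,u=np.mgrid[:400,:640]
    P=np.stack([(u-K[0,2])/K[0,0]*d,(v-K[1,2])/K[1,1]*d,d],-1)
    return P@E[:3,:3].T+E[:3,3]
def onplane(c,uv,z):
    K,E=c['camera_matrix'],c['extrinsics']
    r=np.c_[(np.asarray(uv,float)-K[:2,2])/K[[0,1],[0,1]],np.ones(len(uv))]@E[:3,:3].T
    return E[:3,3]+r*((z-E[2,3])/r[:,2])[:,None]
E
python3 - <<'E'
from h import *
for n in('top','scene'):
    c=np.load(n+'0.npz');P=cloud(c);hsv=cv2.cvtColor(c['color'],cv2.COLOR_RGB2HSV)
    x0=(P[...,0]>.45)&(P[...,0]<.75)&(abs(P[...,1]-.03)<.11)
    br=(hsv[...,0]>5)&(hsv[...,0]<18)&(hsv[...,1]>130)
    m=x0&br&(P[...,2]>.062)&(P[...,2]<.08)
    uv=np.argwhere(m)[:,::-1]; W=P[m]
    print(n,'sleeve top',m.sum(),W[:,2].mean())
    Q=onplane(c,uv,.07)
    print(' rect',cv2.minAreaRect(Q[:,:2].astype(np.float32)*1000), 'depth rect',cv2.minAreaRect(W[:,:2].astype(np.float32)*1000))
    m=x0&~br&(P[...,2]>.045)&(P[...,2]<.075)&(P[...,0]<.62)
    W=P[m];print(' tray',len(W),cv2.minAreaRect(W[:,:2].astype(np.float32)*1000),W[:,2].mean())
    # all obstacles heights
    if n=='top':
        for nm,b in dict(mug=(235,155,290,197),jug=(265,112,302,147),jar=(222,220,264,258)).items():
            s=P[b[1]:b[3],b[0]:b[2]].reshape(-1,3);s=s[s[:,2]>.04];print(nm,s.min(0),s.max(0))
        s=P[50:110,240:440];print('back',np.round([P[v,330] for v in(20,60,80,90,100,110)],3).tolist())
im=np.load('top0.npz')['color'][120:215,280:370,::-1];cv2.imwrite('pics/topc.png',cv2.resize(im,None,fx=6,fy=6,interpolation=2))
E
```

```text
top sleeve top 846 0.06991171873680288
 rect ((691.735595703125, -2.6393890380859375), (68.88961791992188, 121.9689712524414), 75.28984832763672) depth rect ((691.4439697265625, -0.6012496948242188), (69.00507354736328, 122.6847915649414), 77.01239776611328)
 tray 77 ((597.77734375, 65.43836975097656), (146.64553833007812, 41.75447082519531), 89.46615600585938) 0.0576194860259487
mug [0.46441255 0.04277778 0.04035283] [0.70297105 0.23843711 1.28771207]
jug [0.46441255 0.04277778 0.04010106] [0.79925066 0.16025845 1.28771207]
jar [0.44299138 0.04277778 0.04425931] [0.52248142 0.24082905 1.28771207]
back [[0.872, 0.004, 0.451], [0.87, -0.003, 0.267], [0.871, -0.009, 0.137], [0.872, -0.012, 0.058], [0.863, -0.014, 0.0], [0.835, -0.013, -0.0]]
scene sleeve top 435 0.06776741792461653
 rect ((685.9506225585938, -7.5379486083984375), (63.8371696472168, 117.35368347167969), 76.38106536865234) depth rect ((687.3306884765625, -7.1093292236328125), (63.42203903198242, 120.20650482177734), 76.89984893798828)
 tray 309 ((595.3980102539062, 57.57453918457031), (48.99641799926758, 163.95169067382812), 0.057858750224113464) 0.05478406462347239
```

View pics/topc.png

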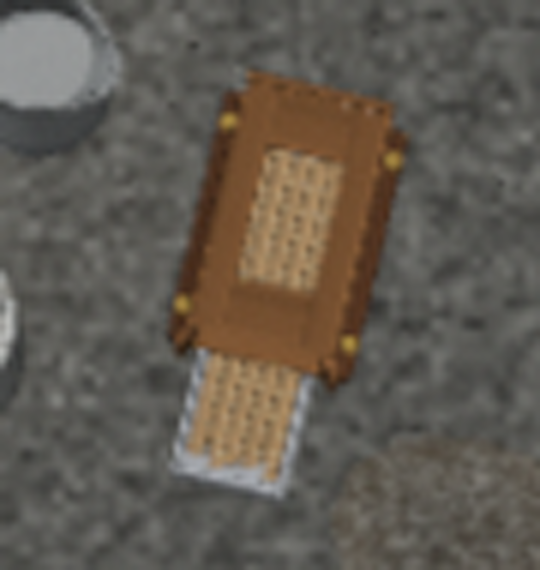

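Crop shows the sleeve from roughly (320,85) at the back to (260,365) at the mouth, yawed about -14°. The tray's closed end runs from (172,472) to (285,495). I'll refine the yaw and edges.

```bash
python3 - <<'E'
from h import *
for n in('top','scene'):
    c=np.load(n+'0.npz');P=cloud(c);hsv=cv2.cvtColor(c['color'],cv2.COLOR_RGB2HSV)
    br=(hsv[...,0]>5)&(hsv[...,0]<20)&(hsv[...,1]>120)
    m=br&(P[...,2]>.064)&(P[...,2]<.08)&(P[...,0]>.6)&(P[...,0]<.77)&(abs(P[...,1])<.07)
    uv=np.argwhere(m)[:,::-1];Q=onplane(c,uv,.07)[:,:2]*1000
    for deg in(-14,):
        t=np.radians(deg);a=np.array([np.cos(t),np.sin(t)]);b=np.array([-a[1],a[0]])
        o=np.array([690.,-3]);s=(Q-o)@a;l=(Q-o)@b
        print(n,'s range',s.min(),s.max())
        S=np.arange(-45,56,4.);ed=np.array([[l[abs(s-k)<3].min(),l[abs(s-k)<3].max()] for k in S if (abs(s-k)<3).any()])
        sl=np.polyfit(S,ed,1);print(' slopes deg',np.degrees(sl[0]),'l at 0',sl[1],'width',np.median(ed[:,1]-ed[:,0]))
    # tray
    W=P[...,:2]*1000-o;s=W@a;l=W@b
    m=(P[...,2]>.042)&(P[...,2]<.064)&(s<-68)&(s>-150)&(abs(l)<40)
    uv=np.argwhere(m)[:,::-1];Q=onplane(c,uv,.059)[:,:2]*1000;s=(Q-o)@a;l=(Q-o)@b
    print(' tray n',len(Q),'s',np.sort(s)[:6],s.max())
    for k in(-110,-100,-90,-80,-72):
        i=abs(s-k)<4
        if i.any():print('  ',k,l[i].min(),l[i].max())
im=np.load('scene0.npz')['color'][125:215,315:415,::-1];cv2.imwrite('pics/scc.png',cv2.resize(im,None,fx=6,fy=6,interpolation=2))
E
```

```text
top s range -59.80993741826577 62.48528815351928
 slopes deg [-0.06085017 -0.71350704] l at 0 [-30.30786348  33.08667244] width 63.57159679776882
 tray n 94 s [-113.72904127 -113.39816918 -113.26601094 -113.13385643 -113.00170564
 -112.80291987] -68.8703635588777
   -110 -21.768540319038653 26.235105709907906
   -100 -22.500507594447622 26.133245869565066
   -90 -22.642397797247114 26.03121891435212
   -80 -22.78452092888553 25.929024432669447
   -72 -22.926877563402677 26.530210447331864
scene s range -64.56561430517732 57.93471124842104
 slopes deg [ 0.21776769 -0.14165847] l at 0 [-35.79498497  26.81151188] width 62.44219273100188
 tray n 262 s [-125.12656783 -124.89865646 -124.72533993 -124.49849224 -124.27098619
 -124.21091302] -69.88249707902224
   -110 -33.8603627345086 22.738992213203986
   -100 -33.39801651253448 22.436551606764965
   -90 -33.86715590963157 22.697824114399957
   -80 -33.870599511014866 22.392872820059704
   -72 -30.097934419096916 22.08599152847381
```

View pics/scc.png

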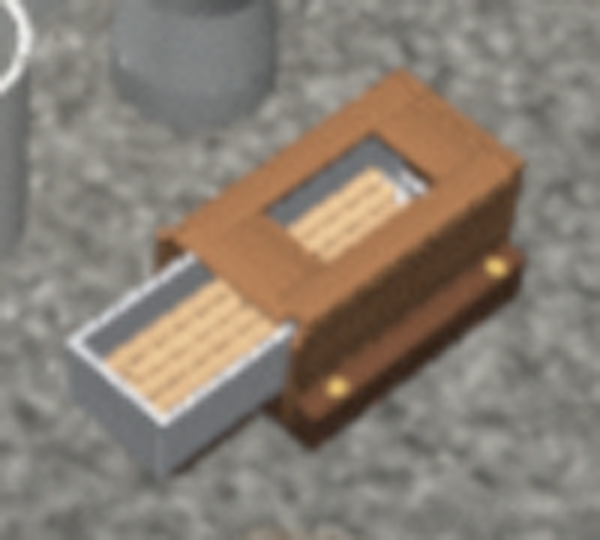

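```bash
cat >> h.py <<'E'
from scipy.spatial.transform import Rotation as Rn
from bench import readout
SY=-14.2; A=np.array([np.cos(np.radians(SY)),np.sin(np.radians(SY))]); B=np.array([-A[1],A[0]])
MOUTH=np.array([690.,-3])+A*-53.
def w(s,l=0): return MOUTH+A*s+B*l          # sleeve frame (mm from mouth, +s inwards) -> world mm
def go(xy,z,flip=0):                         # flip: extra world yaw deg
    o=readout.get_obs();R=Rn.from_quat(np.array(o['eef_rot'])[[1,2,3,0]])
    T=Rn.from_matrix(np.array([[-A[0],B[0],0],[-A[1],B[1],0],[0,0,-1]]))  # tool x=-A,y=B,z down
    T=Rn.from_euler('z',flip,degrees=True)*T
    d=R.inv().apply(np.array([*xy,z])-np.array(o['eef_pos'])*1000)
    return d.round(1).tolist(),(R.inv()*T).as_rotvec().round(3).tolist()
def st():
    o=readout.get_obs();p=np.array(o['eef_pos'])*1000;e=p[:2]-MOUTH
    print('t',o['time_s'],'p',p.round(1),'s,l',(e@A).round(1),(e@B).round(1),'q',np.round(o['q'],2),'F',np.round(o['wrist_force'],1),'M',np.round(o['torque'],2),'open',round(o['opening'],3),'gf',o['grasp_force'])
E
python3 - <<'E'
from h import *
st();print(MOUTH,w(-40));print(go((350,100),250));print(go(w(-40),150))
E
```

```text
t 0.1 p [175.6 547.  249.5] s,l -580.6 407.0 q [ 1.05  0.18  1.61  0.    1.35 -0.21] F [ 0.1 -0.6 -0.4] M [-0.08  0.09  0.05] open 0.998 gf 0.0
[638.61939646  10.00129145] [599.84158246  19.81358689]
([-302.8, -372.3, -0.1], [-0.002, -0.0, -0.063])
([-565.2, -372.1, 99.9], [-0.002, -0.0, -0.063])
```

Request:
play_rows --xyz '[[-25,-30,0],[-60,-74,0],[-100,-123,0],[-140,-172,0],[-180,-221,0],[-220,-270,0],[-255,-313,0],[-280,-344,0],[-296,-364,0],[-303,-372,0]]' --rot '[[0,0,-0.01],[0,0,-0.02],[0,0,-0.03],[0,0,-0.04],[0,0,-0.05],[0,0,-0.06],[0,0,-0.063],[-0.002,0,-0.063],[-0.002,0,-0.063],[-0.002,0,-0.063]]' --grip '[1,1,1,1,1,1,1,1,1,1]'

```text
time_s: 1.35
eef_pos: [0.3507, 0.0995, 0.2501]
eef_rot: [0.0, 0.125, 0.992, 0.001]
wrist_force: [0.2, 0.6, -0.2]
opening: 1.002
grasp_force: 0.0
```

```bash
python3 -c "
from h import *
st();print(go(w(-40),150))"
```

```text
t 1.35 p [350.7  99.5 250.1] s,l -301.0 16.2 q [-0.05 -0.34  2.09  0.    1.39 -1.38] F [ 0.2  0.6 -0.2] M [ 0.04 -0.03 -0.03] open 1.002 gf 0.0
([-261.1, -15.7, 100.0], [0.002, -0.0, -0.002])
```

Request:
play_rows --xyz '[[-15,-1,0],[-45,-3,0],[-85,-5,0],[-125,-8,5],[-165,-10,20],[-205,-13,45],[-235,-15,70],[-252,-16,90],[-261,-16,100],[-261,-16,100]]' --rot '[[0,0,0],[0,0,0],[0,0,0],[0,0,0],[0,0,0],[0,0,0],[0,0,0],[0,0,0],[0,0,0],[0,0,0]]' --grip '[1,1,1,1,1,1,1,1,1,1]'

```text
time_s: 2.6
eef_pos: [0.5995, 0.0221, 0.1492]
eef_rot: [-0.001, 0.123, 0.992, 0.001]
wrist_force: [-0.5, -0.4, -0.2]
opening: 1.002
grasp_force: 0.0
```

```bash
python3 - <<'E'
from h import *
from bench import vision
st();print(go(w(-40),44))
ims=[]
for n,(u,v) in dict(top=(325,190),scene=(350,170)).items():
    c=vision.camera(n);np.savez(n+'1.npz',**c);ims.append(cv2.resize(c['color'][v-60:v+60,u-60:u+60,::-1],(400,400),interpolation=2))
cv2.imwrite('pics/g1.png',np.hstack(ims))
E
```

```text
t 2.6 p [599.5  22.1 149.2] s,l -40.9 2.2 q [-0.16  0.34  1.62  0.    1.18 -1.49] F [-0.5 -0.4 -0.2] M [ 0.02 -0.03  0.02] open 1.002 gf 0.0
([-1.1, -2.4, 105.2], [0.002, -0.002, 0.001])
```

View pics/g1.png

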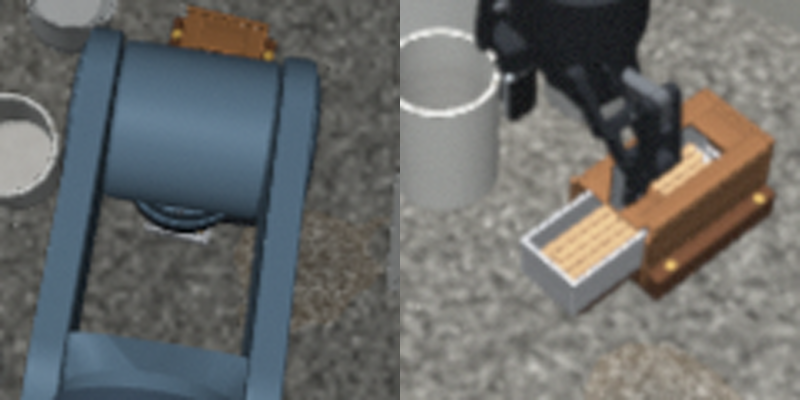

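Right half: the gripper stands above the sleeve and tray line with the tray end at (580,265). Left half: the arm hides the tray from the top camera. The mug keeps about 35 mm clearance, so I descend.

Request:
play_rows --xyz '[[-1,-2,10],[-1,-2,25],[-1,-3,40],[-1,-3,55],[-1,-3,70],[-1,-3,83],[-1,-3,93],[-1,-3,101],[-1,-3,105],[-1,-3,105]]' --rot '[[0,0,0],[0,0,0],[0.002,-0.001,0.001],[0.002,-0.001,0.001],[0.002,-0.001,0.001],[0.002,-0.001,0.001],[0.002,-0.001,0.001],[0.002,-0.001,0.001],[0.002,-0.001,0.001],[0.002,-0.001,0.001]]' --grip '[1,1,1,1,1,1,1,1,1,1]'

```text
time_s: 3.95
eef_pos: [0.6, 0.0184, 0.0452]
eef_rot: [0.0, 0.124, 0.992, -0.0]
wrist_force: [0.3, 0.1, -0.8]
opening: 1.001
grasp_force: 0.0
```

```bash
python3 - <<'E'
from h import *
from bench import vision
st()
c=vision.camera('scene');cv2.imwrite('pics/g2.png',cv2.resize(c['color'][110:230,290:430,::-1],(700,600),interpolation=2))
E
```

```text
t 3.95 p [600.   18.4  45.2] s,l -39.5 -1.4 q [-0.17  0.49  1.66 -0.    0.99 -1.49] F [ 0.3  0.1 -0.8] M [-0.02  0.07 -0.01] open 1.001 gf 0.0
```

View pics/g2.png

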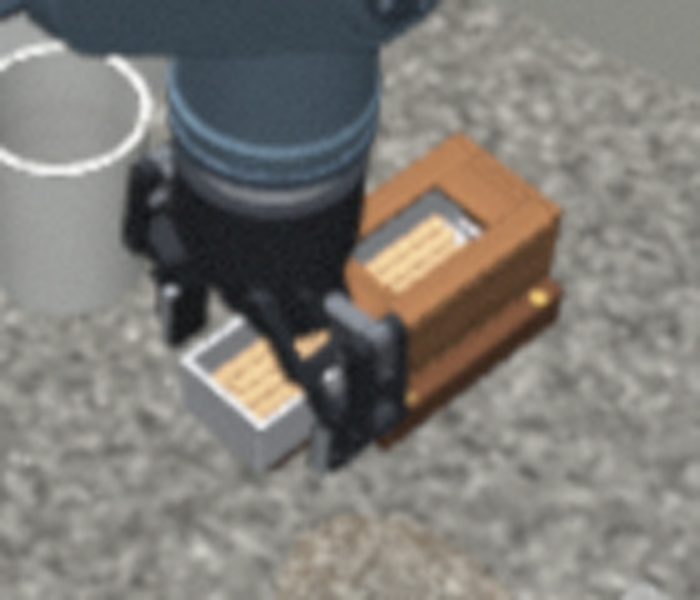

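The fingers straddle the tray, right tip at (325,455) and left tip at (185,325), clear of the lips. Closing.

Request:
play_rows --xyz '[[0,0,0],[0,0,0],[0,0,0],[0,0,0],[0,0,0],[0,0,0],[0,0,0],[0,0,0],[0,0,0],[0,0,0]]' --rot '[[0,0,0],[0,0,0],[0,0,0],[0,0,0],[0,0,0],[0,0,0],[0,0,0],[0,0,0],[0,0,0],[0,0,0]]' --grip '[0.9,0.8,0.7,0.65,0.6,0.5,0.4,0.3,0.3,0.3]'

```text
time_s: 5.25
eef_pos: [0.6003, 0.0184, 0.0457]
eef_rot: [0.001, 0.124, 0.992, -0.0]
wrist_force: [-1.0, 1.2, 4.6]
opening: 0.574
grasp_force: 62.7
```

```bash
python3 -c "
from h import *
st()"
```

```text
t 5.25 p [600.3  18.4  45.7] s,l -39.2 -1.3 q [-0.17  0.49  1.66  0.    0.99 -1.49] F [-1.   1.2  4.6] M [0.23 0.09 0.06] open 0.574 gf 62.71645545959473
```

Request:
play_rows --xyz '[[2,0,0],[6,0,0],[12,0,0],[19,0,0],[26,0,0],[33,0,0],[39,0,0],[43,0,0],[45,0,0],[45,0,0]]' --rot '[[0,0,0],[0,0,0],[0,0,0],[0,0,0],[0,0,0],[0,0,0],[0,0,0],[0,0,0],[0,0,0],[0,0,0]]' --grip '[0.3,0.3,0.3,0.3,0.3,0.3,0.3,0.3,0.3,0.3]'

```text
time_s: 6.5
eef_pos: [0.5563, 0.0295, 0.0454]
eef_rot: [0.001, 0.124, 0.992, -0.0]
wrist_force: [2.1, -1.0, 5.7]
opening: 0.572
grasp_force: 63.0
```

```bash
python3 - <<'E'
from h import *
from bench import vision
st()
c=vision.camera('scene');cv2.imwrite('pics/g3.png',cv2.resize(c['color'][110:230,290:430,::-1],(700,600),interpolation=2))
E
```

```text
t 6.5 p [556.3  29.5  45.4] s,l -84.6 -1.3 q [-0.16  0.41  1.78 -0.    0.95 -1.48] F [ 2.1 -1.   5.7] M [-0.12 -0.65 -0.04] open 0.572 gf 62.987637519836426
```

View pics/g3.png

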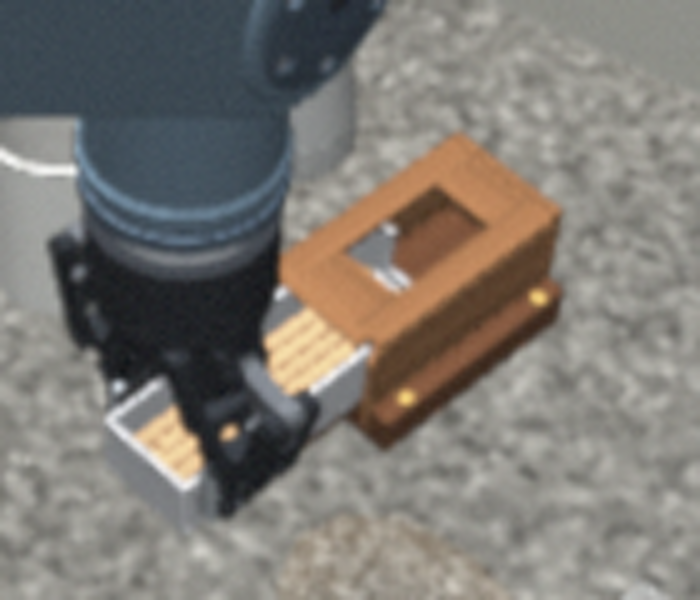

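The tray came with the hand. Its scooped end shows in the window at (390,275) and its closed end is at (150,470). Now I open and regrip near the tray's middle.

Request:
play_rows --xyz '[[0,0,0],[0,0,0],[0,0,0],[-3,0,0],[-10,0,0],[-20,0,0],[-32,0,0],[-42,0,0],[-48,0,0],[-50,0,0]]' --rot '[[0,0,0],[0,0,0],[0,0,0],[0,0,0],[0,0,0],[0,0,0],[0,0,0],[0,0,0],[0,0,0],[0,0,0]]' --grip '[0.7,0.85,0.9,0.9,0.9,0.9,0.9,0.9,0.9,0.9]'

```text
time_s: 7.8
eef_pos: [0.6052, 0.017, 0.0452]
eef_rot: [0.0, 0.124, 0.992, -0.0]
wrist_force: [-0.6, -0.1, -0.5]
opening: 0.9
grasp_force: 0.0
```

Request:
play_rows --xyz '[[0,0,0],[0,0,0],[0,0,0],[0,0,0],[0,0,0],[0,0,0],[0,0,0],[0,0,0],[0,0,0],[0,0,0]]' --rot '[[0,0,0],[0,0,0],[0,0,0],[0,0,0],[0,0,0],[0,0,0],[0,0,0],[0,0,0],[0,0,0],[0,0,0]]' --grip '[0.9,0.8,0.7,0.6,0.5,0.4,0.3,0.3,0.3,0.3]'

```text
time_s: 9.05
eef_pos: [0.6051, 0.0172, 0.0457]
eef_rot: [0.001, 0.124, 0.992, -0.0]
wrist_force: [-0.9, 1.4, 5.6]
opening: 0.58
grasp_force: 62.9
```

```bash
python3 - <<'E'
from h import *
from bench import vision
st()
c=vision.camera('scene');np.savez('scene4.npz',**c)
E
```

```text
t 9.05 p [605.1  17.2  45.7] s,l -34.2 -1.3 q [-0.17  0.5   1.65  0.    0.99 -1.49] F [-0.9  1.4  5.6] M [0.24 0.2  0.  ] open 0.58 gf 62.8711724281311
```

Request:
play_rows --xyz '[[3,0,-1],[9,0,-1],[18,0,-1],[29,0,-1],[41,0,-1],[54,0,-1],[67,0,-1],[79,0,-1],[89,0,-1],[95,0,-1]]' --rot '[[0,0,0],[0,0,0],[0,0,0],[0,0,0],[0,0,0],[0,0,0],[0,0,0],[0,0,0],[0,0,0],[0,0,0]]' --grip '[0.3,0.3,0.3,0.3,0.3,0.3,0.3,0.3,0.3,0.3]'

```text
time_s: 10.35
eef_pos: [0.5121, 0.0407, 0.0462]
eef_rot: [0.001, 0.124, 0.992, -0.0]
wrist_force: [-0.1, 0.0, -1.7]
opening: 0.574
grasp_force: 62.4
```

```bash
python3 - <<'E'
from h import *
from bench import vision
st();print(go((430,-10),180),go((430,-10),180,-90))
c=vision.camera('scene');cv2.imwrite('pics/g5.png',cv2.resize(c['color'][100:260,230:430,::-1],(750,600),interpolation=2))
E
```

```text
t 10.35 p [512.1  40.7  46.2] s,l -130.1 -1.3 q [-0.15  0.33  1.89 -0.    0.91 -1.47] F [-0.1  0.  -1.7] M [0.01 0.   0.03] open 0.574 gf 62.43759870529175
([67.0, -69.3, -133.9], [-0.0, 0.001, -0.001]) ([67.0, -69.3, -133.9], [0.001, 0.001, 1.57])
```

View pics/g5.png

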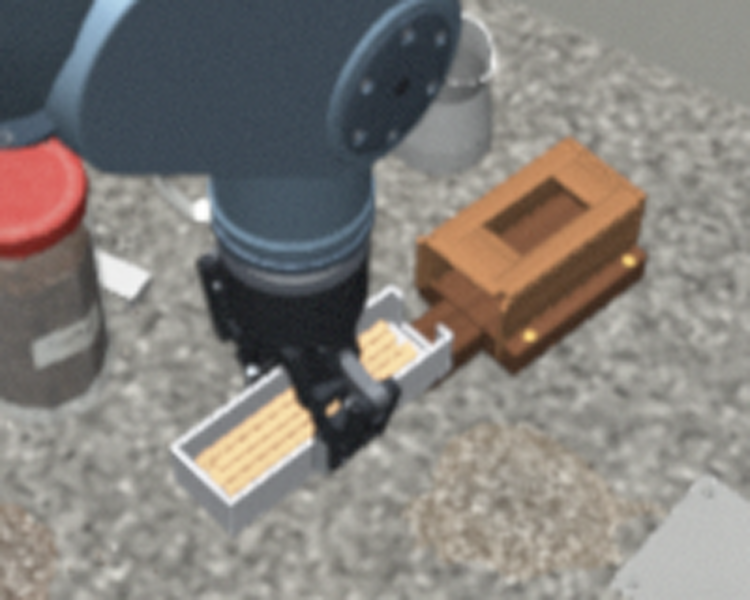

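The tray is fully out and level, with the scooped end at (430,335) clear of the mouth. I'll lift, then turn it in front.

Request:
play_rows --xyz '[[2,0,-4],[5,0,-14],[10,-5,-30],[18,-14,-50],[28,-26,-72],[40,-40,-94],[52,-53,-112],[61,-63,-126],[66,-68,-133],[67,-69,-134]]' --rot '[[0,0,0],[0,0,0],[0,0,0],[0,0,0],[0,0,0],[0,0,0],[0,0,0],[0,0,0],[0,0,0],[0,0,0]]' --grip '[0.3,0.3,0.3,0.3,0.3,0.3,0.3,0.3,0.3,0.3]'

```text
time_s: 11.65
eef_pos: [0.431, -0.0101, 0.1808]
eef_rot: [0.001, 0.124, 0.992, -0.0]
wrist_force: [0.2, 0.9, -1.6]
opening: 0.579
grasp_force: 62.4
```

Request:
play_rows --xyz '[[0,0,0],[0,0,0],[0,0,0],[0,0,0],[0,0,0],[0,0,0],[0,0,0],[0,0,0],[0,0,0],[0,0,0]]' --rot '[[0,0,0.05],[0,0,0.16],[0,0,0.32],[0,0,0.5],[0,0,0.68],[0,0,0.86],[0,0,1.04],[0,0,1.22],[0,0,1.4],[0,0,1.57]]' --grip '[0.3,0.3,0.3,0.3,0.3,0.3,0.3,0.3,0.3,0.3]'

```text
time_s: 12.9
eef_pos: [0.4307, -0.0095, 0.1795]
eef_rot: [-0.0, 0.791, 0.612, 0.0]
wrist_force: [0.1, -0.3, -1.8]
opening: 0.579
grasp_force: 62.5
```

```bash
python3 -c "
from h import *
st();print(go((430,-10),180,-180))"
```

```text
t 12.9 p [430.7  -9.5 179.5] s,l -196.8 -69.9 q [-0.3  -0.07  2.02  0.    1.19 -0.05] F [ 0.1 -0.3 -1.8] M [-0.03 -0.05 -0.04] open 0.579 gf 62.549006938934326
([-0.6, -0.5, -0.5], [-0.0, -0.0, 1.565])
```

Request:
play_rows --xyz '[[0,0,0],[0,0,0],[0,0,0],[0,0,0],[0,0,0],[0,0,0],[0,0,0],[0,0,0],[0,0,0],[0,0,0]]' --rot '[[0,0,0.15],[0,0,0.33],[0,0,0.51],[0,0,0.69],[0,0,0.87],[0,0,1.05],[0,0,1.22],[0,0,1.38],[0,0,1.51],[0,0,1.565]]' --grip '[0.3,0.3,0.3,0.3,0.3,0.3,0.3,0.3,0.3,0.3]'

```text
time_s: 14.15
eef_pos: [0.4307, -0.0095, 0.1795]
eef_rot: [-0.0, 0.993, -0.122, 0.0]
wrist_force: [-0.5, -0.0, -1.9]
opening: 0.583
grasp_force: 62.6
```

```bash
python3 - <<'E'
from h import *
from bench import vision
st();print(go(w(-140,-.5),140,-180),go(w(-140,-.5),49,-180))
for n in('scene','top'):
    c=vision.camera(n);np.savez(n+'6.npz',**c);P=cloud(c)
    # sides of the tray: bright/grey pixels with z in rim band
    v=(P[...,2]>.155)&(P[...,2]<.21)&(P[...,0]>.3)&(P[...,0]<.56)&(abs(P[...,1])<.12)
    print(n,v.sum())
c=np.load('scene6.npz');cv2.imwrite('pics/g6.png',cv2.resize(c['color'][120:300,180:420,::-1],(800,600),interpolation=2))
E
```

```text
t 14.15 p [430.7  -9.5 179.5] s,l -196.8 -69.9 q [-0.3  -0.07  2.02  0.    1.19  1.52] F [-0.5 -0.  -1.9] M [-0.02 -0.02  0.  ] open 0.583 gf 62.55159258842468
([57.0, -69.3, 39.5], [-0.0, -0.0, 0.003]) ([57.0, -69.2, 130.5], [-0.0, -0.0, 0.003])
scene 2476
top 482
```

View pics/g6.png

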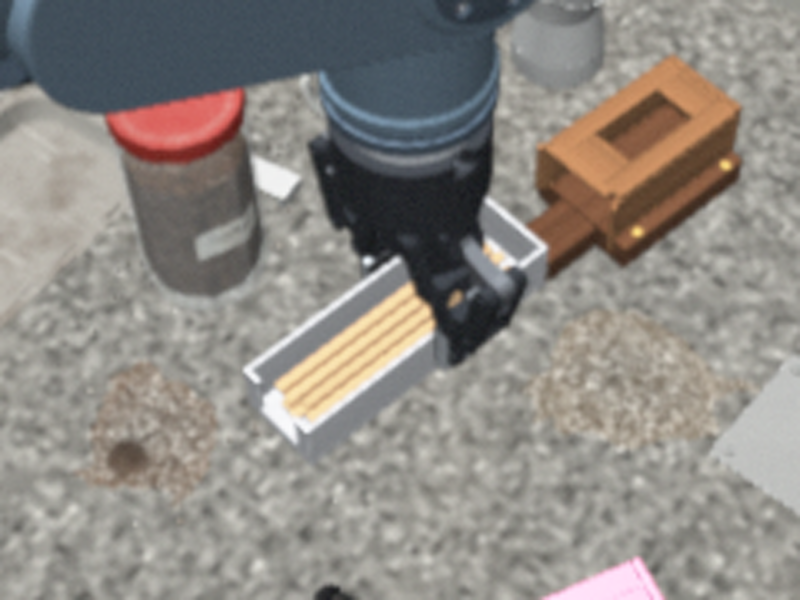

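The tray is turned: scooped end at (280,415) towards the robot, closed end at (530,240) towards the sleeve, level. I line up in front of the mouth.

Request:
play_rows --xyz '[[3,-4,1],[10,-12,4],[20,-24,10],[31,-38,18],[43,-52,28],[52,-62,42],[57,-67,60],[57,-68,80],[57,-69,98],[57,-70,110]]' --rot '[[0,0,0.003],[0,0,0.003],[0,0,0.003],[0,0,0.003],[0,0,0.003],[0,0,0.003],[0,0,0.003],[0,0,0.003],[0,0,0.003],[0,0,0.003]]' --grip '[0.3,0.3,0.3,0.3,0.3,0.3,0.3,0.3,0.3,0.3]'

```text
time_s: 15.5
eef_pos: [0.5029, 0.045, 0.0689]
eef_rot: [-0.0, 0.993, -0.122, -0.0]
wrist_force: [0.5, 0.4, -1.5]
opening: 0.58
grasp_force: 62.5
```

```bash
python3 - <<'E'
from h import *
st();print(go(w(-110,-1.3),48,-180))
E
```

```text
t 15.5 p [502.9  45.   68.9] s,l -140.2 0.6 q [-0.15  0.28  1.91  0.    0.96  1.67] F [ 0.5  0.4 -1.5] M [0.02 0.03 0.04] open 0.58 gf 62.4588418006897
([30.2, 2.0, 20.9], [0.0, 0.0, 0.003])
```

Request:
play_rows --xyz '[[0,1,4],[0,2,10],[0,2,16],[1,2,20],[4,2,21],[9,2,21],[15,2,21],[22,2,21],[28,2,21],[30,2,21]]' --rot '[[0,0,0.003],[0,0,0.003],[0,0,0.003],[0,0,0.003],[0,0,0.003],[0,0,0.003],[0,0,0.003],[0,0,0.003],[0,0,0.003],[0,0,0.003]]' --grip '[0.3,0.3,0.3,0.3,0.3,0.3,0.3,0.3,0.3,0.3]'

```text
time_s: 16.75
eef_pos: [0.5322, 0.035, 0.0493]
eef_rot: [0.0, 0.992, -0.124, 0.001]
wrist_force: [-0.2, 0.6, -2.0]
opening: 0.576
grasp_force: 62.4
```

```bash
python3 - <<'E'
from h import *
from bench import vision
st();print(go(w(-36,-1.3),48,-180))
c=vision.camera('scene');cv2.imwrite('pics/g7.png',cv2.resize(c['color'][110:230,290:430,::-1],(700,600),interpolation=2))
E
```

```text
t 16.75 p [532.2  35.   49.3] s,l -109.4 -1.8 q [-0.16  0.36  1.84 -0.    0.94  1.66] F [-0.2  0.6 -2. ] M [-0.04 -0.08 -0.  ] open 0.576 gf 62.41929531097412
([73.4, -0.6, 1.4], [-0.0, -0.001, -0.0])
```

View pics/g7.png

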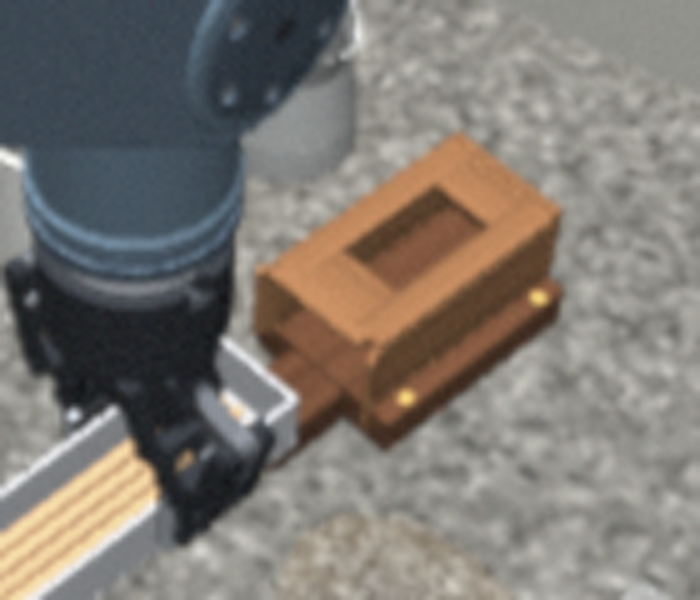

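The closed end at (265,390) is in line with the tongue and mouth. That was my last picture, so I insert slowly by force and numbers.

Request:
play_rows --xyz '[[2,-0.5,1],[6,-0.5,1],[10,-0.5,1],[15,-0.5,1],[20,-0.5,1],[25,-0.5,1],[30,-0.5,1],[35,-0.5,1],[39,-0.5,1],[40,-0.5,1]]' --rot '[[0,0,0],[0,0,0],[0,0,0],[0,0,0],[0,0,0],[0,0,0],[0,0,0],[0,0,0],[0,0,0],[0,0,0]]' --grip '[0.3,0.3,0.3,0.3,0.3,0.3,0.3,0.3,0.3,0.3]'

```text
time_s: 18.05
eef_pos: [0.5708, 0.0258, 0.0483]
eef_rot: [0.0, 0.992, -0.124, 0.001]
wrist_force: [0.5, -0.3, -1.4]
opening: 0.578
grasp_force: 62.4
```

```bash
python3 - <<'E'
from h import *
st();print(go(w(-34,-1.3),46.5,-180))
E
```

```text
t 18.05 p [570.8  25.8  48.3] s,l -69.6 -1.4 q [-0.16  0.43  1.74 -0.    0.96  1.66] F [ 0.5 -0.3 -1.4] M [0.01 0.03 0.06] open 0.578 gf 62.41940975189209
([35.6, -0.1, 1.8], [-0.0, -0.001, -0.0])
```

Request:
play_rows --xyz '[[2,0,0],[6,0,0],[11,0,0],[16,0,0],[21,0,0],[26,0,0],[31,0,0],[34,0,0.5],[35,0,1.5],[35,0,2]]' --rot '[[0,0,0],[0,0,0],[0,0,0],[0,0,0],[0,0,0],[0,0,0],[0,0,0],[0,0,0],[0,0,0],[0,0,0]]' --grip '[0.3,0.3,0.3,0.3,0.3,0.3,0.3,0.3,0.3,0.3]'

```text
time_s: 19.3
eef_pos: [0.6043, 0.0173, 0.0461]
eef_rot: [0.0, 0.992, -0.124, 0.0]
wrist_force: [-1.0, 0.6, -0.9]
opening: 0.575
grasp_force: 62.4
```

```bash
python3 - <<'E'
from h import *
st()
E
```

```text
t 19.3 p [604.3  17.3  46.1] s,l -35.1 -1.4 q [-0.17  0.5   1.65 -0.    0.99  1.65] F [-1.   0.6 -0.9] M [ 0.   -0.02  0.03] open 0.575 gf 62.41871237754822
```

Request:
play_rows --xyz '[[1,0,0],[2,0,0],[3,0,0],[4,0,0.3],[5,0,0.3],[6,0,0.3],[7,0,0.3],[8,0,0.3],[9,0,0.3],[9,0,0.3]]' --rot '[[0,0,0],[0,0,0],[0,0,0],[0,0,0],[0,0,0],[0,0,0],[0,0,0],[0,0,0],[0,0,0],[0,0,0]]' --grip '[0.3,0.3,0.3,0.3,0.3,0.3,0.3,0.3,0.3,0.3]'

```text
time_s: 20.55
eef_pos: [0.6132, 0.015, 0.046]
eef_rot: [0.0, 0.992, -0.124, 0.001]
wrist_force: [-0.1, 0.6, -1.8]
opening: 0.577
grasp_force: 62.4
```

```bash
python3 - <<'E'
from h import *
st()
E
```

```text
t 20.55 p [613.2  15.   46. ] s,l -25.9 -1.4 q [-0.17  0.51  1.63 -0.    1.    1.65] F [-0.1  0.6 -1.8] M [-0.02 -0.08  0.  ] open 0.577 gf 62.4190092086792
```

Request:
play_rows --xyz '[[0,0,0.3],[0,0,0.6],[0,0,0.8],[0,0,1],[0,0,1],[0,0,1],[0,0,1],[0,0,1],[0,0,1],[0,0,1]]' --rot '[[0,0,0],[0,0,0],[0,0,0],[0,0,0],[0,0,0],[0,0,0],[0,0,0],[0,0,0],[0,0,0],[0,0,0]]' --grip '[0.3,0.3,0.3,0.3,0.3,0.3,0.3,0.3,0.3,0.3]'

```text
time_s: 21.8
eef_pos: [0.6132, 0.015, 0.0457]
eef_rot: [0.0, 0.992, -0.124, 0.001]
wrist_force: [-3.2, 0.8, 6.4]
opening: 0.579
grasp_force: 63.1
```

```bash
python3 - <<'E'
from h import *
st()
E
```

```text
t 21.8 p [613.2  15.   45.7] s,l -25.9 -1.4 q [-0.17  0.51  1.63 -0.    1.    1.65] F [-3.2  0.8  6.4] M [0.05 0.58 0.  ] open 0.579 gf 63.08342456817627
```

Request:
play_rows --xyz '[[0,0,0],[0,0,0],[0,0,0],[-4,0,0],[-14,0,0],[-28,0,0],[-44,0,0],[-58,0,0],[-66,0,0],[-68,0,0]]' --rot '[[0,0,0],[0,0,0],[0,0,0],[0,0,0],[0,0,0],[0,0,0],[0,0,0],[0,0,0],[0,0,0],[0,0,0]]' --grip '[0.7,0.85,0.9,0.9,0.9,0.9,0.9,0.9,0.9,0.9]'

```text
time_s: 23.05
eef_pos: [0.5468, 0.0319, 0.045]
eef_rot: [0.0, 0.992, -0.124, 0.001]
wrist_force: [-0.1, -0.0, 0.3]
opening: 0.903
grasp_force: 0.0
```

```bash
python3 - <<'E'
from h import *
from bench import vision
st()
c=vision.camera('scene');np.savez('s8.npz',**c);P=cloud(c);hsv=cv2.cvtColor(c['color'],cv2.COLOR_RGB2HSV)
Q=P[...,:2]*1000-MOUTH;s=Q@A;l=Q@B;z=P[...,2]*1000
m=(abs(l)<45)&(s>-160)&(s<-10)&(z>40)&(z<68)&((hsv[...,2]>110))
for k in range(-155,-10,8):
    i=m&(abs(s-k)<4)
    if i.sum()>3:print(k,i.sum(),np.percentile(z[i],[5,50,95]).round(1),l[i].min().round(),l[i].max().round())
E
```

```text
t 23.05 p [546.8  31.9  45. ] s,l -94.4 -1.3 q [-0.16  0.4   1.8  -0.    0.94  1.66] F [-0.1 -0.   0.3] M [-0.03 -0.03  0.02] open 0.903 gf 0.0
-123 58 [42.6 50.5 59.1] -32.0 19.0
-115 30 [40.6 52.4 57.4] -31.0 20.0
-107 44 [40.9 52.2 58.3] -43.0 42.0
-99 31 [40.3 47.1 58.9] -30.0 20.0
-91 22 [41.2 49.  56.4] -1.0 22.0
-83 13 [41.4 51.4 57.9] -30.0 22.0
-35 12 [42.1 54.4 57.9] -29.0 2.0
-27 19 [42.4 50.2 56.9] -29.0 20.0
-19 27 [40.1 49.  58.7] -29.0 21.0
-11 24 [41.1 50.6 58.8] -35.0 24.0
```

The rim is at about 58–59 mm at both ends, so the tray lies level on the tongue with its scooped end about 120 mm out, as expected. I close near that end and push.

Request:
play_rows --xyz '[[0,0,0],[0,0,0],[0,0,0],[0,0,0],[0,0,0],[0,0,0],[0,0,0],[0,0,0],[0,0,0],[0,0,0]]' --rot '[[0,0,0],[0,0,0],[0,0,0],[0,0,0],[0,0,0],[0,0,0],[0,0,0],[0,0,0],[0,0,0],[0,0,0]]' --grip '[0.9,0.8,0.7,0.6,0.5,0.4,0.3,0.3,0.3,0.3]'

```text
time_s: 24.35
eef_pos: [0.5473, 0.0317, 0.045]
eef_rot: [0.0, 0.992, -0.124, 0.001]
wrist_force: [-1.6, -0.7, 3.8]
opening: 0.577
grasp_force: 61.5
```

Request:
play_rows --xyz '[[1,0,-0.5],[5,0,-0.5],[11,0,-0.5],[18,0,-0.5],[25,0,-0.5],[32,0,-0.5],[39,0,-0.5],[45,0,-0.5],[49,0,-0.5],[50,0,-0.5]]' --rot '[[0,0,0],[0,0,0],[0,0,0],[0,0,0],[0,0,0],[0,0,0],[0,0,0],[0,0,0],[0,0,0],[0,0,0]]' --grip '[0.3,0.3,0.3,0.3,0.3,0.3,0.3,0.3,0.3,0.3]'

```text
time_s: 25.6
eef_pos: [0.5959, 0.0194, 0.0455]
eef_rot: [0.0, 0.992, -0.124, 0.001]
wrist_force: [-0.1, -0.3, -1.7]
opening: 0.576
grasp_force: 62.1
```

```bash
python3 - <<'E'
from h import *
st()
E
```

```text
t 25.6 p [595.9  19.4  45.5] s,l -43.7 -1.4 q [-0.17  0.48  1.68 -0.    0.98  1.65] F [-0.1 -0.3 -1.7] M [ 0.07  0.07 -0.03] open 0.576 gf 62.138564586639404
```

Request:
play_rows --xyz '[[1,0,0.3],[2,0,0.3],[3,0,0.3],[4,0,0.3],[5,0,0.3],[6,0,0.3],[7,0,0.3],[8,0,0.3],[9,0,0.3],[10,0,0.3]]' --rot '[[0,0,0],[0,0,0],[0,0,0],[0,0,0],[0,0,0],[0,0,0],[0,0,0],[0,0,0],[0,0,0],[0,0,0]]' --grip '[0.3,0.3,0.3,0.3,0.3,0.3,0.3,0.3,0.3,0.3]'

```text
time_s: 26.85
eef_pos: [0.6054, 0.017, 0.0452]
eef_rot: [0.0, 0.992, -0.124, 0.0]
wrist_force: [-1.2, 0.1, 0.3]
opening: 0.576
grasp_force: 62.1
```

```bash
python3 - <<'E'
from h import *
st()
E
```

```text
t 26.85 p [605.4  17.   45.2] s,l -33.9 -1.4 q [-0.17  0.5   1.65 -0.    0.99  1.65] F [-1.2  0.1  0.3] M [0.03 0.22 0.04] open 0.576 gf 62.133400440216064
```

Request:
play_rows --xyz '[[0.5,0,0],[1,0,0],[1.5,0,0],[2,0,0],[2.5,0,0],[3,0,0],[3.5,0,0],[4,0,0],[4.5,0,0],[5,0,0]]' --rot '[[0,0,0],[0,0,0],[0,0,0],[0,0,0],[0,0,0],[0,0,0],[0,0,0],[0,0,0],[0,0,0],[0,0,0]]' --grip '[0.3,0.3,0.3,0.3,0.3,0.3,0.3,0.3,0.3,0.3]'

```text
time_s: 28.1
eef_pos: [0.6102, 0.0158, 0.0452]
eef_rot: [0.0, 0.992, -0.124, 0.001]
wrist_force: [-0.9, 1.4, 1.2]
opening: 0.576
grasp_force: 62.1
```

```bash
python3 - <<'E'
from h import *
st()
E
```

```text
t 28.1 p [610.2  15.8  45.2] s,l -28.9 -1.4 q [-0.17  0.51  1.64 -0.    1.    1.65] F [-0.9  1.4  1.2] M [-0.    0.31 -0.02] open 0.576 gf 62.11224317550659
```

Request:
play_rows --xyz '[[0.5,0,0],[1,0,0],[1.5,0,0],[2,0,0],[2.5,0,0],[3,0,0],[3,0,0],[3,0,0],[3,0,0],[3,0,0]]' --rot '[[0,0,0],[0,0,0],[0,0,0],[0,0,0],[0,0,0],[0,0,0],[0,0,0],[0,0,0],[0,0,0],[0,0,0]]' --grip '[0.3,0.3,0.3,0.3,0.3,0.3,0.3,0.3,0.3,0.3]'

```text
time_s: 29.35
eef_pos: [0.6123, 0.0153, 0.0452]
eef_rot: [0.0, 0.992, -0.124, -0.0]
wrist_force: [-6.9, 0.7, 5.9]
opening: 0.576
grasp_force: 62.8
```

```bash
python3 - <<'E'
from h import *
from bench import vision
st()
c=vision.camera('scene');P=cloud(c);hsv=cv2.cvtColor(c['color'],cv2.COLOR_RGB2HSV)
Q=P[...,:2]*1000-MOUTH;s=Q@A;l=Q@B;z=P[...,2]*1000
m=(abs(l+5)<28)&(s>-100)&(s<-10)&(z>52)&(z<64)&(hsv[...,1]<60)&(hsv[...,2]>110)
print('tray rim s',np.sort(s[m])[:8].round(1))
br=(hsv[...,0]>5)&(hsv[...,0]<20)&(hsv[...,1]>120)&(abs(l)<30)&(z>66)&(z<72)&(abs(s)<40)
print('lip front s (true -9)',np.sort(s[br])[:8].round(1))
E
```

```text
t 29.35 p [612.3  15.3  45.2] s,l -26.8 -1.4 q [-0.17  0.51  1.63 -0.    1.    1.65] F [-6.9  0.7  5.9] M [ 0.1   0.85 -0.02] open 0.576 gf 62.76212811470032
tray rim s [-56.7 -56.4 -56.4 -56.3 -56.3 -56.3 -56.1 -55.8]
lip front s (true -9) [20.3 20.6 20.7 21.  21.8 22.1 22.8 23. ]
```

Contact force along the sleeve appears at s≈-26.8. The fingers were at -25.9 before without touching the lips, so this is the back wall. I press a little more to confirm.

Request:
play_rows --xyz '[[0.5,0,0],[1,0,0],[1.5,0,0],[1.5,0,0],[1.5,0,0],[1.5,0,0],[1.5,0,0],[1.5,0,0],[1.5,0,0],[1.5,0,0]]' --rot '[[0,0,0],[0,0,0],[0,0,0],[0,0,0],[0,0,0],[0,0,0],[0,0,0],[0,0,0],[0,0,0],[0,0,0]]' --grip '[0.3,0.3,0.3,0.3,0.3,0.3,0.3,0.3,0.3,0.3]'

```text
time_s: 30.65
eef_pos: [0.6123, 0.0152, 0.0452]
eef_rot: [-0.0, 0.992, -0.124, -0.002]
wrist_force: [-12.4, 2.1, 10.2]
opening: 0.581
grasp_force: 63.4
```

```bash
python3 - <<'E'
from h import *
st()
E
```

```text
t 30.65 p [612.3  15.2  45.2] s,l -26.8 -1.4 q [-0.17  0.51  1.63 -0.    1.    1.65] F [-12.4   2.1  10.2] M [ 0.2   1.6  -0.06] open 0.581 gf 63.444786071777344
```

Request:
play_rows --xyz '[[-1,0,0],[-1,0,0],[-1,0,0],[-1,0,0],[-1,0,0],[-1,0,0],[-2,0,-5],[-4,0,-18],[-6,0,-36],[-8,0,-56]]' --rot '[[0,0,0],[0,0,0],[0,0,0],[0,0,0],[0,0,0],[0,0,0],[0,0,0],[0,0,0],[0,0,0],[0,0,0]]' --grip '[0.3,0.7,0.9,0.95,1,1,1,1,1,1]'

```text
time_s: 31.9
eef_pos: [0.6069, 0.0167, 0.103]
eef_rot: [0.0, 0.992, -0.124, 0.001]
wrist_force: [0.5, 0.3, -0.1]
opening: 0.999
grasp_force: 0.0
```

Request:
play_rows --xyz '[[-5,0,-10],[-20,0,-30],[-45,0,-60],[-80,0,-85],[-120,0,-105],[-160,0,-120],[-200,0,-130],[-230,0,-130],[-245,0,-130],[-250,0,-130]]' --rot '[[0,0,0],[0,0,0],[0,0,0],[0,0,0],[0,0,0],[0,0,0],[0,0,0],[0,0,0],[0,0,0],[0,0,0]]' --grip '[1,1,1,1,1,1,1,1,1,1]'

```text
time_s: 33.15
eef_pos: [0.3635, 0.0784, 0.2312]
eef_rot: [0.0, 0.992, -0.124, 0.001]
wrist_force: [0.4, 0.3, -0.3]
opening: 0.999
grasp_force: 0.0
```

```bash
python3 - <<'E'
from h import *
from bench import vision
st()
def meas(c,c0=None):
    P=cloud(c);Q=P[...,:2]*1000-MOUTH;s=Q@A;l=Q@B;z=P[...,2]*1000
    m=(abs(l+1)<26)&(s>-140)&(s<-16)&(z>45)&(z<64)
    print(' tray n',m.sum(),'z',np.percentile(z[m],[5,50,95]).round(1))
    uv=np.argwhere(m)[:,::-1];q=(onplane(c,uv,.059)[:,:2]*1000-MOUTH);print(' end s',np.sort(q@A)[:8].round(1),'l',(q@B).min().round(1),(q@B).max().round(1))
for n in('top','scene'):
    c=vision.camera(n);print(n,'start');meas(np.load(n+'0.npz'));print(n,'now');meas(c)
    d=abs(c['color'].astype(int)-np.load(n+'0.npz')['color']).max(2)
    if n=='top':
        for nm,b in dict(mug=(240,157,285,195),jug=(268,114,302,145),jar=(225,222,262,256)).items():print(nm,(d[b[1]:b[3],b[0]:b[2]]>60).sum())
E
```

```text
t 33.15 p [363.5  78.4 231.2] s,l -283.5 -1.2 q [-0.11 -0.3   2.1  -0.    1.34  1.71] F [ 0.4  0.3 -0.3] M [ 0.04  0.   -0.01] open 0.999 gf 0.0
top start
 tray n 58 z [48.  57.6 61.3]
 end s [-60.3 -60.2 -60.1 -59.7 -59.6 -59.6 -59.5 -59.1] l -23.6 25.0
top now
 tray n 45 z [49.9 57.6 61.3]
 end s [-54.1 -53.5 -53.1 -52.9 -52.5 -52.2 -51.9 -51.6] l -25.4 24.5
mug 0
jug 0
jar 0
scene start
 tray n 213 z [45.8 52.7 58.7]
 end s [-71.2 -70.1 -69.9 -69.9 -69.6 -69.4 -69.2 -69.2] l -33.8 22.4
scene now
 tray n 105 z [46.3 53.8 57.9]
 end s [-64.8 -64.6 -63.  -62.8 -62.3 -62.  -61.8 -61.5] l -33.3 20.7
```

The tray's end now stands about 54 mm out, where 55 mm is fully home, and it met a firm stop. The mug, jug and jar are unchanged in the image.

```bash
python3 -c "
from bench import ctrl
print(ctrl.hand_in())"
```

```text
the job is handed in; nothing more can be done
None
```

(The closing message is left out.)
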